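# Chock the tins in the trolley bay

## Robot

A 6-joint arm with a two-finger parallel gripper is mounted at the origin on a cart in front of the work surface, level with it; the furniture and walls round the work are solid. World frame = base frame: x ahead of the robot, y to its left, z up, the work surface at z = 0. Lengths are in m, angles in rad, forces in N, time in s.
With the tool pointing down it reaches from about 0.325 to 0.75 m from the base axis. Payload 7.6 kg.
Tool frame: the origin (TCP) lies on the centre line of the jaws, within the pads' length; the fingertips stand 8 mm ahead of it and the grasp point (between the pads) lies 11 mm behind it; z points along the fingers, y is the line along which they close (so a half turn about z gives the same grasp; the last joint's range is limited). The gripper opens to 85 mm and grips with 20 to 120 N. Pads are 22 mm wide; open, the fingers measure 114 mm over their backs; the gripper's body (76 mm by 85 mm) begins 54 mm behind the grasp point. The pads swing forward as they close: fully open they stand 13 mm farther back than shut.
Start: joints at [-1.311, 0.052, 1.401, -0, 1.689, -0.07], TCP at [0.17, -0.497, 0.239] pointing down, gripper open.
Joint ranges: [-2.9, 2.9], [-0.91, 2.17], [0.12, 2.37], [-1.06, 4.2], [0.26, 2.73], [-2.93, 2.93]. Speed limits (rad/s): [2.57, 2.57, 3.01, 3.14, 3.14, 3.14].

## Interface

Orientations are given as a unit quaternion [x, y, z, w].
In Python, from workcell import arm, get_image, camera_params, workorder gives the robot as it stands. The module is installed in compiled form; this text tells all that it offers.
- The arm moves only by the tool apply_moves, never from a script. Its argument "plan" is a list of rows, each a list of 4 numbers: the shift along the tool's x, y, z in mm, then the turn about the tool's z in rad. A call has 1 to 5 rows; each row shifts and turns the commanded pose from where the row before left it, along the tool's axes as they then stand; what a row does not reach is not made up. A row lasts 1/12 s, in which the tool goes at most 41.7 mm and 7.16 degrees, less where a joint would pass 70% of its speed; a pose out of reach is approached as far as the arm can. A call with a gripper value outside its range is refused whole. "fingers" is the opening, from 0 (shut) to 1 (fully open), set as the call begins (left out, the last holds). The fingers move at their own pace and stop on an object; "squeeze" is the grip in N (left out, the last holds). Time passes only in rows, so rows that do not move let the fingers close. It gives the time, the measured TCP pose, the force, the opening and the grip force at its end, in the units of the state.
- arm.get_obs(): the state, without advancing time (a new reading comes with each control period).
- get_image(name): name is "scene" or "top" or "wrist"; returns the picture (420x560x3 uint8, blue, green, red); there is no depth.
- camera_params(name): a dict with "vfov" (degrees; the focal length in pixels is half the picture's height over the tangent of half this angle, whatever the lens; pixels are square), "cx", "cy" (the principal point, pixels), "world_from_camera" (4x4, takes a point from camera to world coordinates). Camera axes: x right, y up, looking along -z (the intrinsics and any distortion apply to the point x, -y, -z); pixel columns grow to the right and rows downward; lengths in m; the calibration is good to about 2 mm. A picture is of the moment at which its call begins: read the wrist's pose just before it. camera_params takes no time and is no camera call; for the wrist camera it gives the pose at the moment of the call.
- workorder.job_done(): hands the job in; it is judged then, once.
The state is a dict: "t": time; "joint_positions": joint angles; "dq": joint speeds; "joint_efforts": joint torques, N m; "position": TCP position; "eef_rot": TCP orientation; "wrist_force": force on the tool from outside, world axes, zero at the start; "wrist_torque": the same for the moment, N m; "grip_width": finger opening in m; "grasp_force": force on a finger pad.
Only numpy, scipy, OpenCV 4.12 (cv2) and the standard library are available. Lean on these libraries where they do the work, as an engineer would, in place of code of your own. Each camera call takes 0.05 s, during which the arm holds its last target. There are 200 camera calls.

## Task

Chock the two paint tins in the open-fronted wooden bay on the trolley so that nothing can shift when it rolls: close the tins up against the bay's left wall (left as the robot sees it), slide the wide wooden block lengthwise into the gap on their right until it stops at the back wall, and push the slim wooden bar in crosswise in front of both tins until it holds them against the back wall. Both pieces of wood must end flat on the trolley top and not stick out of the bay's front; keep the tins upright, and leave the bottle, the clear cup and the sanding block standing where they are.

Things in the scene. Friction and masses are not known exactly. Their poses are not given: they have to be found in the camera images.
- bay: Fixed three-sided plywood bay, no bottom. Inside 106 mm deep (x), 206 mm wide (y); walls 12 mm thick, 60 mm high. Origin: centre of the inside, on the trolley top. x points from the open front to the back wall, y to the left wall: back wall's face at x = +53 mm, mouth at x = -53 mm (rounded wall ends reach 6 mm further out), left and right walls' faces at y = +103 and -103 mm.
- tin_l: The left paint tin as a body (same thing as point tin_l_mid): origin at the centre of its underside.
- tin_r: The right paint tin as a body (same thing as point tin_r_mid): origin at the centre of its underside.
- tin_l_mid (a point): Centre, half-way up, of the left of the two navy-blue paint tins standing in the bay: upright cylinder 70 mm across, 100 mm high, 0.32 kg, loose, closed lid. At the start it stands a little off the left and back walls.
- tin_r_mid (a point): Centre, half-way up, of the right of the two navy-blue paint tins in the bay; like the other: 70 mm across, 100 mm high, 0.32 kg. At the start 35 to 46 mm are free between it and the right wall; with both tins closed up to the left wall 65 mm are free there.
- block: The wide wooden block as a body (same thing as point block_mid): origin at the centre of its underside.
- bar: The slim wooden bar as a body (same thing as point bar_mid): origin at the centre of its underside.
- block_mid (a point): Centre of the wide loose wooden block: 102 mm long (its x), 60 mm wide (its y), 50 mm high, upright corners rounded (8 mm), about 0.16 kg. It lies before the bay, to the right of the gap it belongs in, turned up to 0.3 rad. It belongs right of the tins, its x along the bay's x.
- bar_mid (a point): Centre of the slim loose wooden bar: 32 mm thick (its x), 100 mm long (its y), 32 mm high, about 0.07 kg. It lies before the bay, in front of the tins, turned up to 0.3 rad. It belongs before the tins, left of the block, its y along the bay's y; when all is tight its robot-side face is 3.6 mm inside the mouth.
- bottle_mid (a point): Bystander: centre, half-way up, of a small bottle with a screw cap, 49 mm across, 111 mm high, standing right of the bay.
- cup_mid (a point): Bystander: centre, half-way up, of a clear mixing cup, 71 mm across, 86 mm high, standing left of the bay.
- sander_mid (a point): Bystander: centre of a dark sanding block, 118 mm long (its y), 64 mm wide, 31 mm high, lying to the left of the bar.
Not all that is in view belongs to the job. Leave any pink or yellow look-alike of the block alone.

How it is judged:
At the end, for the whole second after the job is handed in: Tins upright, within 5 mm of the back wall and closed up to the left wall (gaps under 6 mm left tin, 7.5 mm right tin in all); block lengthwise right of them, within 6 mm of the back wall; bar crosswise before both; wood flat, square within 4 degrees, at most 2.5 mm out of the mouth; all at rest (x of each of tin_l_mid, tin_r_mid in the frame of bay above 0.0128 m and y of tin_l_mid in the frame of bay above 0.0618 m and y of tin_r_mid in the frame of bay above -0.01 m and angle between each of tin_l_mid, tin_r_mid, block_mid, bar_mid's own z axis and vertical below 0.08 rad and height (world z) of each of tin_l_mid, tin_r_mid below 0.056 m and x of block_mid in the frame of bay between -0.0045 and 0.0055 m and y of block_mid in the frame of bay between -0.0785 and -0.0625 m and x of bar_mid in the frame of bay between -0.0395 and -0.029 m and y of bar_mid in the frame of bay between 0.008 and 0.057 m and angle between the x axis of block_mid and the x axis of bay, either way round below 0.07 rad and angle between the y axis of bar_mid and the y axis of bay, either way round below 0.07 rad and height (world z) of block_mid below 0.029 m and height (world z) of bar_mid below 0.02 m and linear speed of each of tin_l, tin_r, block, bar below 0.01 m/s); the robot touches nothing.
It fails at once if a paint tin is tipped over (angle between any of tin_l_mid, tin_r_mid's own z axis and vertical above 0.5 rad).
It fails at once if the bottle, the cup or the sanding block is moved by more than 25 mm or tipped over (distance of any of bottle_mid, cup_mid, sander_mid from where it was at the start of the episode above 0.025 m or angle between any of bottle_mid, cup_mid, sander_mid's own z axis and vertical above 0.5 rad).
It also fails if it takes over 67 s, if anything falls off the work surface, if the arm or the gripper's body presses on something with over 40 N, if the wrist force passes 120 N, or if a joint passes its speed limit or range.

## Working session

There is one attempt and no reset: what is moved stays moved. The work goes in short steps, Python scripts to look and compute and a tool call to move; the robot and the scene stay as the last step left them, time stands still between calls to the robot, and variables do not carry over. Pictures are saved under pics/ and viewed, at most 10 in all, crops included, and the job is handed in when it is done.

Besides the shell and the picture viewer there is one more tool, called in YAML: its name, and indented under it one key for each argument. apply_moves: Moves the arm, as the interface text tells. Its arguments: {"type":"object","properties":{"plan":{"type":"array","items":{"type":"array","items":{"type":"number"}}},"fingers":{"type":"number"},"squeeze":{"type":"number"}},"required":["plan"]}

```bash
mkdir -p pics; python3 - <<'E'
from workcell import arm,get_image,camera_params
import cv2,numpy as np
o=arm.get_obs();print({k:np.round(v,3).tolist() for k,v in o.items()})
for n in("scene","top"):
    p=camera_params(n);print(n,p['vfov'],p['cx'],p['cy'],{k:v for k,v in p.items() if k not in('vfov','cx','cy','world_from_camera')});print(np.round(p['world_from_camera'],4).tolist())
    cv2.imwrite(f'pics/{n}0.png',get_image(n))
E
```

```text
{'t': 0.0, 'joint_positions': [-1.311, 0.053, 1.402, 0.0, 1.689, -0.07], 'dq': [-0.002, 0.001, 0.001, 0.001, 0.002, 0.001], 'joint_efforts': [0.002, -38.166, -36.019, 0.0, 0.006, 0.0], 'position': [0.17, -0.496, 0.238], 'eef_rot': [0.986, 0.164, -0.0, -0.001], 'wrist_force': [-0.422, 0.473, 0.144], 'wrist_torque': [-0.014, -0.025, -0.067], 'grasp_force': 0.0, 'grip_width': 0.085}
scene 50.67870558851331 271.25085560627736 208.09357723141085 {}
[[-0.8267, 0.4279, -0.3655, 0.1012], [-0.5626, -0.6379, 0.5259, 0.6045], [-0.0081, 0.6403, 0.768, 0.9897], [0.0, 0.0, 0.0, 1.0]]
top 54.16857554951516 274.61919851741135 204.97433755402363 {}
[[-0.017, 0.9976, -0.0665, 0.4585], [-0.9996, -0.0184, -0.0207, -0.0334], [-0.0219, 0.0661, 0.9976, 1.0828], [0.0, 0.0, 0.0, 1.0]]
```

View pics/top0.png

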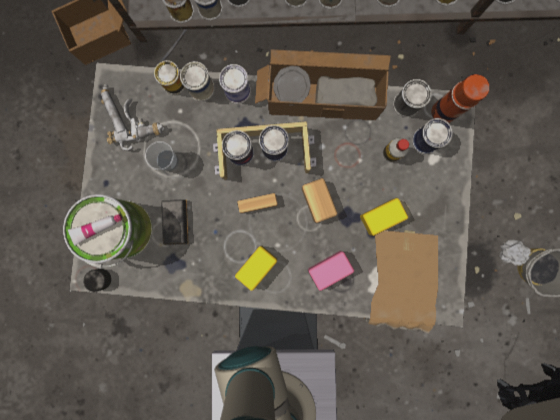

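View pics/scene0.png

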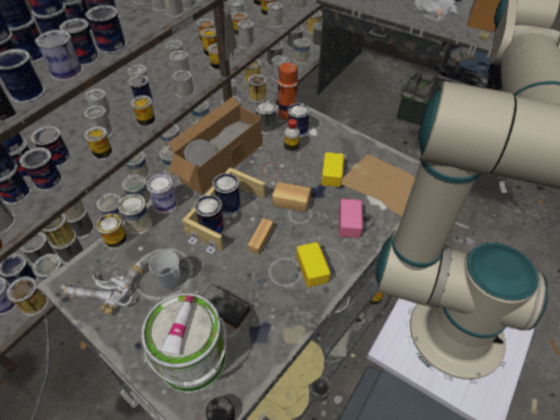

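Top view shows: block candidates are wood (320,200), pink (331,271), yellow (385,217) and yellow (256,268). I choose the wooden one at (320,200). The slim bar is the wood at (257,203). Tins are at (237,147) and (274,142), the bay around them, sander (174,222), cup (160,155), bottle (398,150). The scene view agrees.

```bash
cat > h.py <<'E'
import cv2,numpy as np
from workcell import arm,get_image,camera_params
def ray(p,uv,z):
    f=210/np.tan(np.radians(p['vfov']/2)); T=np.array(p['world_from_camera'])
    uv=np.atleast_2d(uv).astype(float)
    d=np.c_[(uv[:,0]-p['cx'])/f,-(uv[:,1]-p['cy'])/f,-np.ones(len(uv))]@T[:3,:3].T
    return (T[:3,3]+d*((z-T[2,3])/d[:,2])[:,None])
def proj(p,X):
    f=210/np.tan(np.radians(p['vfov']/2)); T=np.array(p['world_from_camera'])
    c=(np.atleast_2d(X)-T[:3,3])@T[:3,:3]
    return np.c_[p['cx']+f*c[:,0]/-c[:,2],p['cy']-f*c[:,1]/-c[:,2]]
def woodmask(im,s=70):
    h=cv2.cvtColor(im,cv2.COLOR_BGR2HSV)
    return cv2.inRange(h,(8,s,110),(28,255,255))
E
python3 - <<'E'
from h import *
im=cv2.imread('pics/top0.png');p=camera_params('top')
m=woodmask(im);n,l,st,c=cv2.connectedComponentsWithStats(m)
h=cv2.cvtColor(im,cv2.COLOR_BGR2HSV)
for i in range(1,n):
    x,y,w,hh,a=st[i]
    if a>60 and 200<x<420 and 110<y<290:
        r=cv2.minAreaRect(np.argwhere(l==i)[:,::-1].astype(np.float32));b=cv2.boxPoints(r)
        print(st[i],np.round(c[i],1),cv2.mean(h,(l==i).astype(np.uint8)),[np.round(ray(p,b,z)[:,:2],3).tolist() for z in(0.03,0.05,.06)])
# tins lids (white discs), bystanders
for nm,uv,z in(("tl",(237,147),.1),("tr",(274,142),.1),("bottle",(403,144),.11),("cup",(160,155),.086),("sander",(174,222),.03)):print(nm,np.round(ray(p,uv,z),3))
cr=im[110:240,195:345];mm=cv2.cvtColor(m[110:240,195:345],cv2.COLOR_GRAY2BGR)
cv2.imwrite('pics/c1.png',cv2.resize(np.vstack([cr]),None,fx=5,fy=4.6,interpolation=cv2.INTER_CUBIC)[:, :800])
E
```

```text
[276 122  35  49 357] [301.1 139.2] (23.3781512605042, 88.31372549019608, 185.38655462184875, 0.0) [[[0.74, -0.019], [0.777, -0.076], [0.652, -0.153], [0.616, -0.096]], [[0.734, -0.019], [0.771, -0.076], [0.648, -0.151], [0.613, -0.095]], [[0.732, -0.019], [0.768, -0.075], [0.646, -0.15], [0.611, -0.094]]]
[216 125  54  53 416] [232.  140.5] (22.622596153846157, 89.45673076923077, 186.78125, 0.0) [[[0.667, 0.194], [0.803, 0.068], [0.738, -0.0], [0.602, 0.124]], [[0.663, 0.189], [0.797, 0.066], [0.732, -0.001], [0.6, 0.121]], [[0.661, 0.187], [0.793, 0.065], [0.73, -0.001], [0.598, 0.12]]]
[302 178  35  45 961] [318.9 199.9] (17.862643080124872, 113.63475546305932, 187.09885535900105, 0.0) [[[0.578, -0.079], [0.599, -0.137], [0.501, -0.171], [0.48, -0.114]], [[0.576, -0.078], [0.596, -0.135], [0.5, -0.169], [0.48, -0.112]], [[0.575, -0.078], [0.595, -0.134], [0.5, -0.168], [0.48, -0.112]]]
[237 193  40  20 502] [256.7 202.6] (17.11354581673307, 114.11952191235059, 187.4601593625498, 0.0) [[[0.542, 0.087], [0.562, -0.011], [0.529, -0.018], [0.51, 0.08]], [[0.541, 0.084], [0.56, -0.012]
[... 158 characters left out ...]
6384, 111.13827398139236, 152.60891883221046, 0.0) [[[0.535, -0.227], [0.547, -0.418], [0.209, -0.432], [0.196, -0.245]], [[0.533, -0.223], [0.546, -0.411], [0.214, -0.424], [0.201, -0.241]], [[0.533, -0.222], [0.545, -0.407], [0.216, -0.42], [0.203, -0.239]]]
[235 246  42  45 265] [256.1 267.5] (25.286792452830188, 176.62641509433962, 174.22641509433961, 0.0) [[[0.35, 0.098], [0.428, 0.03], [0.388, -0.017], [0.309, 0.051]], [[0.352, 0.096], [0.429, 0.028], [0.389, -0.018], [0.312, 0.05]], [[0.353, 0.095], [0.429, 0.028], [0.39, -0.018], [0.314, 0.049]]]
tl [[0.667 0.076 0.1  ]]
tr [[ 0.677 -0.014  0.1  ]]
bottle [[ 0.663 -0.321  0.11 ]]
cup [[0.654 0.268 0.086]]
sander [[0.489 0.248 0.03 ]]
```

View pics/c1.png

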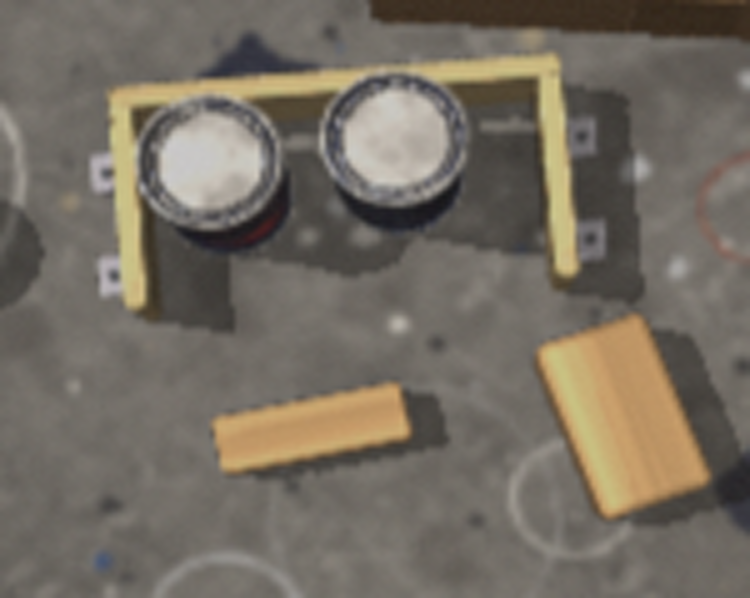

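```bash
cat >> h.py <<'E'
def bayfit():
    p=camera_params('top')
    px=np.array([(112,92),(558,56),(135,310),(567,282)])/[5,4.6]+[195,110]
    w=ray(p,px,.06)[:,:2]
    m=np.array([(65,115),(65,-115),(-59,109),(-59,-109)])/1e3
    A=m-m.mean(0);B=w-w.mean(0);th=np.arctan2((A[:,0]*B[:,1]-A[:,1]*B[:,0]).sum(),(A*B).sum())
    R=np.array([[np.cos(th),-np.sin(th)],[np.sin(th),np.cos(th)]])
    t=w.mean(0)-R@m.mean(0)
    return R,t,th,(w-t)@R-m
E
python3 - <<'E'
from h import *
R,t,th,e=bayfit();p=camera_params('top');print(t,th,np.round(e*1e3,1).tolist())
for nm,X,z in(("tl",(210,163),.1),("tr",(396,140),.1)):
    w=ray(p,np.array(X)/[5,4.6]+[195,110],z)[0,:2];print(nm,w,(w-t)@R)
for nm,w in(("block",(.538,-.1235)),("bar",(.536,.0345))):print(nm,(np.array(w)-t)@R)
for q in((.030,-.084),(-.0,-.084),(-.073,-.071),(-.049,-.071),(-.1,.03)):print(q,R@q+t)
E
```

```text
[0.66267365 0.0132715 ] 0.05674562681272777 [[-1.4, -2.1], [0.7, 1.3], [1.0, 0.2], [-0.3, 0.6]]
tl [0.67045931 0.0758299 ] [0.01132114 0.06201614]
tr [ 0.68076443 -0.01467282] [ 0.0164768  -0.02892537]
block [-0.13222999 -0.12948047]
bar [-0.12526578  0.02837865]
(0.03, -0.084) [ 0.69738943 -0.06889184]
(-0.0, -0.084) [ 0.66743772 -0.07059329]
(-0.073, -0.071) [ 0.59381793 -0.06175442]
(-0.049, -0.071) [ 0.6177793  -0.06039326]
(-0.1, 0.03) [0.56113315 0.0375517 ]
```

apply_moves:
  plan:
    - [0,0,0,0.091]
    - [0,0,0,0.091]
    - [0,0,0,0.091]
    - [26,-20,0,0]
    - [26,-20,0,0]
  fingers: 0
  squeeze: 40

```text
t: 0.52
position: [0.2193, -0.4536, 0.2385]
eef_rot: [1.0, 0.027, -0.0, -0.001]
wrist_force: [0.5, 0.2, 0.0]
grip_width: 0.0254
grasp_force: 0.0
```

apply_moves:
  plan:
    - [26,-20,0,0]
    - [26,-20,0,0]
    - [26,-20,0,0]
    - [26,-20,0,0]
    - [26,-20,0,0]

```text
t: 0.93
position: [0.3447, -0.3453, 0.239]
eef_rot: [1.0, 0.028, -0.0, -0.0]
wrist_force: [0.4, 0.4, 0.2]
grip_width: 0.0
grasp_force: 0.0
```

apply_moves:
  plan:
    - [26,-20,0,0]
    - [26,-20,0,0]
    - [26,-20,0,0]
    - [26,-20,0,0]
    - [26,-20,0,0]

```text
t: 1.35
position: [0.4688, -0.238, 0.2389]
eef_rot: [1.0, 0.028, -0.0, -0.0]
wrist_force: [0.4, -0.1, 0.3]
grip_width: -0.0002
grasp_force: 0.0
```

apply_moves:
  plan:
    - [26,-20,0,0]
    - [26,-20,0,0]
    - [26,-20,0,0]
    - [26,-20,0,0]
    - [26,-20,0,0]

```text
t: 1.77
position: [0.5929, -0.1308, 0.2387]
eef_rot: [1.0, 0.028, -0.0, -0.0]
wrist_force: [-0.3, 0.5, 1.4]
grip_width: -0.0002
grasp_force: 0.0
```

```bash
cat >> h.py <<'E'
def here(im=None):
    R,t,th,_=bayfit();o=arm.get_obs();q=o['eef_rot'];yaw=2*np.arctan2(q[1],q[0]);P=o['position']
    print('t',round(float(o['t']),2),'bay',np.round(((P[:2]-t)@R)*1e3,1),'z',round(P[2]*1e3,1),'turn needed',round(float(yaw-th),4),'grip',o['grip_width'],'F',np.round(o['wrist_force'],1))
E
python3 - <<'E'
from h import *
here();p=camera_params('wrist');print(p['vfov'],p['cx'],p['cy'],np.round(p['world_from_camera'],3).tolist());im=get_image('wrist');cv2.imwrite('pics/w1.png',im)
E
```

```text
t 1.77 bay [ -77.8 -139.9] z 238.7 turn needed 0.0002 grip -0.00017009795577961918 F [-0.3  0.5  1.4]
60.12372144586789 280.4313186602094 213.4431336356557 [[0.058, 0.945, 0.322, 0.676], [-0.998, 0.055, 0.019, -0.126], [0.0, -0.322, 0.947, 0.373], [0.0, 0.0, 0.0, 1.0]]
```

View pics/w1.png

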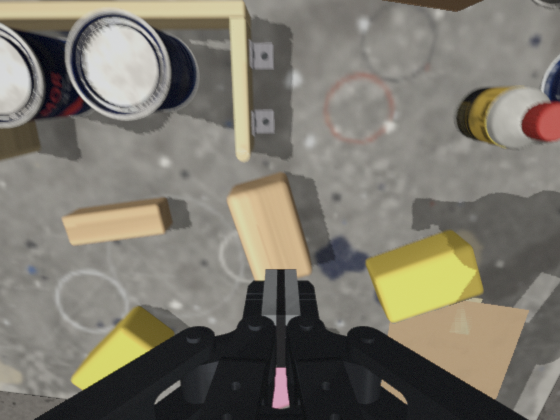

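The wrist view shows the block (270,225), the bar (117,220), the tin_r lid (119,64) and the right wall end (243,158).

```bash
python3 - <<'E'
from h import *
here();R,t,th,_=bayfit();p=camera_params('wrist')
for n,uv,z in(("wall end",(243,160),.06),("corner in",(233,18),.06),("corner out",(246,2),.06),("wall inner mid",(234,90),.06),("tin r",(119,64),.1),("blk",(284,174),.05),("blk",(228,197),.05),("blk",(310,273),.05),("bar tl",(64,218),.032),("bar tr",(165,200),.032)):print(n,np.round((ray(p,uv,z)[0,:2]-t)@R*1e3,1))
E
```

```text
t 1.82 bay [ -74.7 -136. ] z 237.7 turn needed 0.0043 grip -7.520500836039762e-05 F [ 1.8  3.9 -0.9]
wall end [ -49.1 -103.4]
corner in [ 60.6 -98.7]
corner out [  71.5 -109. ]
wall inner mid [  8.3 -97.6]
tin r [ 24.9 -23.1]
blk [ -63.5 -139.1]
blk [-85.4 -87.5]
blk [-163.4 -165.8]
bar tl [-113.4   79.5]
bar tr [-94.1 -23. ]
```

apply_moves:
  plan:
    - [26,-18,0,0]
    - [26,-18,0,0]
    - [25,-17,0,0]
    - [0,0,30,0]
    - [0,0,30,0]

```text
t: 2.23
position: [0.6678, -0.0736, 0.1797]
eef_rot: [1.0, 0.03, 0.002, 0.0]
wrist_force: [1.0, 0.2, -0.9]
grip_width: -0.0001
grasp_force: 0.0
```

```bash
python3 - <<'E'
from h import *
here()
get_image('top')
here()
E
```

```text
t 2.23 bay [  0.2 -87. ] z 179.7 turn needed 0.0023 grip -7.00661276958489e-05 F [ 1.   0.2 -0.9]
t 2.28 bay [ -3.4 -87. ] z 170.0 turn needed 0.0014 grip -0.0001706526048662219 F [-0.6 -0.6 -6.4]
```

apply_moves:
  plan:
    - [1,-2,0,0]
    - [0,0,30,0]
    - [0,0,20,0]
    - [0,0,0,0]
    - [0,0,0,0]

```text
t: 2.7
position: [0.6667, -0.0731, 0.1304]
eef_rot: [1.0, 0.028, -0.0, 0.0]
wrist_force: [0.1, 1.0, 1.0]
grip_width: -0.0001
grasp_force: 0.0
```

```bash
python3 - <<'E'
from h import *
here()
E
```

```text
t 2.7 bay [ -0.8 -86.4] z 130.4 turn needed -0.0004 grip -0.00012335298897517223 F [0.1 1.  1. ]
```

apply_moves:
  plan:
    - [2,-4,0,0]
    - [0,0,25,0]
    - [0,0,25,0]
    - [0,0,25,0]
    - [0,0,0,0]

```text
t: 3.12
position: [0.6733, -0.0702, 0.0648]
eef_rot: [1.0, 0.028, 0.008, 0.002]
wrist_force: [-7.1, -1.9, 23.5]
grip_width: -0.0001
grasp_force: 10.7
```

apply_moves:
  plan:
    - [0,-4,0,0]
    - [0,-4,0,0]
    - [0,-4,0,0]
    - [0,-4,0,0]
    - [0,0,0,0]

```text
t: 3.53
position: [0.6719, -0.0566, 0.0648]
eef_rot: [1.0, 0.027, 0.007, 0.004]
wrist_force: [-7.9, -14.3, 23.6]
grip_width: -0.0001
grasp_force: 13.9
```

apply_moves:
  plan:
    - [0,-3,0,0]
    - [0,-3,0,0]
    - [0,-3,0,0]
    - [0,0,0,0]
    - [0,0,0,0]

```text
t: 3.95
position: [0.6706, -0.0491, 0.0651]
eef_rot: [1.0, 0.027, 0.006, 0.004]
wrist_force: [-13.6, -17.5, 28.7]
grip_width: -0.0003
grasp_force: 17.3
```

```bash
python3 - <<'E'
from h import *
here()
im=get_image('top');cv2.imwrite('pics/t2.png',cv2.resize(im[110:240,195:345],None,fx=5,fy=4.6,interpolation=cv2.INTER_CUBIC))
E
```

```text
t 3.95 bay [  4.4 -62.7] z 65.1 turn needed -0.0036 grip -0.00025687821358784705 F [-13.6 -17.5  28.7]
```

View pics/t2.png

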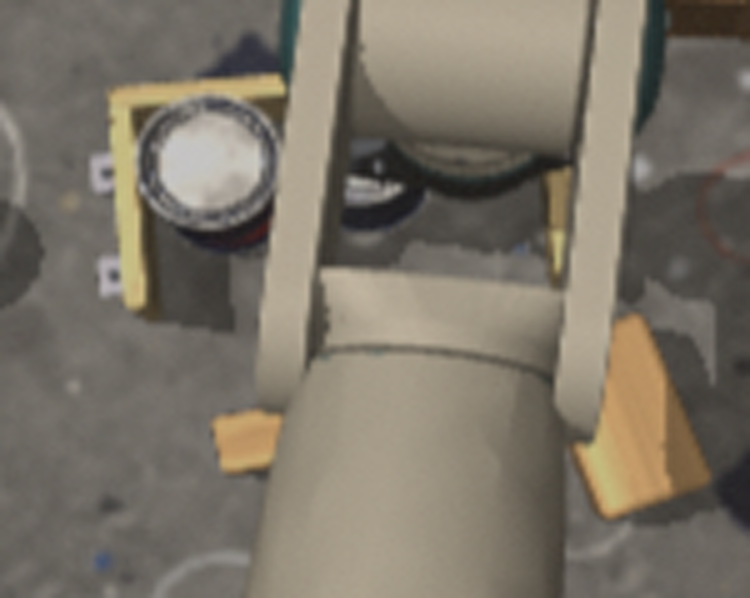

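The top view shows the tool standing in the gap with tin_l still at (210,163). The links of the shut fingers are resting on tin_r's rim (Fz 24 N). I'll lift and turn a quarter so that the slim side faces the tin.

apply_moves:
  plan:
    - [0,0,-20,0]
    - [0,6,-20,0]
    - [0,6,-20,0]
    - [0,6,-20,0]
    - [0,0,0,0]

```text
t: 4.42
position: [0.6712, -0.063, 0.1432]
eef_rot: [1.0, 0.028, 0.006, 0.001]
wrist_force: [-0.2, -1.1, 2.1]
grip_width: 0.0002
grasp_force: 0.0
```

```bash
python3 - <<'E'
from h import *
here();print(arm.get_obs()['joint_positions'])
E
```

```text
t 4.42 bay [  4.2 -76.7] z 143.2 turn needed -0.001 grip 0.00021423981578437668 F [-0.2 -1.1  2.1]
[-1.48247176e-01  5.08923245e-01  1.04738088e+00 -3.34282240e-04
  1.57241760e+00  1.36678619e+00]
```

apply_moves:
  plan:
    - [0,0,0,-0.12]
    - [0,0,0,-0.12]
    - [0,0,0,-0.12]
    - [0,0,0,-0.12]
    - [0,0,0,-0.12]

```text
t: 4.83
position: [0.6688, -0.0614, 0.1358]
eef_rot: [0.946, 0.325, 0.001, 0.0]
wrist_force: [0.2, 0.3, 0.4]
grip_width: 0.0
grasp_force: 0.0
```

apply_moves:
  plan:
    - [0,0,0,-0.12]
    - [0,0,0,-0.12]
    - [0,0,0,-0.12]
    - [0,0,0,-0.12]
    - [0,0,0,-0.12]

```text
t: 5.25
position: [0.6688, -0.0614, 0.1358]
eef_rot: [0.807, 0.59, 0.001, 0.001]
wrist_force: [0.3, 0.1, -0.1]
grip_width: -0.0001
grasp_force: 0.0
```

apply_moves:
  plan:
    - [0,0,0,-0.12]
    - [0,0,0,-0.12]
    - [0,0,0,-0.12]
    - [0,0,0,0]
    - [0,0,0,0]

```text
t: 5.67
position: [0.6686, -0.0615, 0.1353]
eef_rot: [0.692, 0.722, 0.0, 0.001]
wrist_force: [-0.4, -0.6, -0.9]
grip_width: -0.0002
grasp_force: 0.0
```

```bash
python3 - <<'E'
from h import *
here()
E
```

```text
t 5.67 bay [  1.7 -75. ] z 135.3 turn needed 1.5566 grip -0.00020431155625277015 F [-0.4 -0.6 -0.9]
```

apply_moves:
  plan:
    - [-7,8,0,-0.014]
    - [0,0,0,0]
    - [0,0,28,0]
    - [0,0,28,0]
    - [0,0,0,0]

```text
t: 6.08
position: [0.6733, -0.0677, 0.0716]
eef_rot: [0.687, 0.727, -0.003, -0.004]
wrist_force: [-1.2, 0.3, -2.5]
grip_width: 0.0002
grasp_force: 0.0
```

apply_moves:
  plan:
    - [0,0,27,0]
    - [0,0,0,0]
    - [0,0,0,0]

```text
t: 6.33
position: [0.6758, -0.0682, 0.0511]
eef_rot: [0.686, 0.728, -0.001, -0.001]
wrist_force: [0.7, -0.3, 0.3]
grip_width: -0.0003
grasp_force: 0.0
```

apply_moves:
  plan:
    - [5,0,0,0]
    - [5,0,0,0]
    - [5,0,0,0]
    - [4,0,0,0]
    - [0,0,0,0]

```text
t: 6.75
position: [0.6756, -0.0482, 0.0521]
eef_rot: [0.685, 0.728, 0.0, 0.0]
wrist_force: [0.9, 0.9, -0.2]
grip_width: -0.0003
grasp_force: 0.0
```

apply_moves:
  plan:
    - [3,0,0,0]
    - [3,0,0,0]
    - [3,0,0,0]
    - [3,0,0,0]
    - [0,0,0,0]

```text
t: 7.17
position: [0.6745, -0.0372, 0.0512]
eef_rot: [0.686, 0.728, -0.0, -0.0]
wrist_force: [-0.1, -0.5, -0.8]
grip_width: 0.0001
grasp_force: 0.0
```

```bash
python3 - <<'E'
from h import *
here()
im=get_image('wrist');cv2.imwrite('pics/w2.png',im)
E
```

```text
t 7.17 bay [  8.9 -51. ] z 51.2 turn needed 1.5742 grip 5.17854897762046e-05 F [-0.1 -0.5 -0.8]
```

View pics/w2.png

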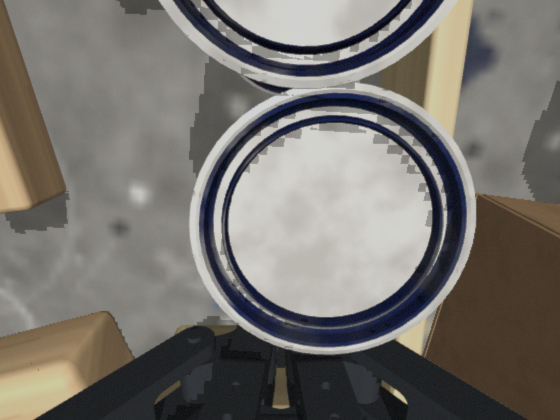

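The wrist view shows tin_r (330,218) up against tin_l (310,0), and the tool behind it. I'll continue gently until the force rises.

apply_moves:
  plan:
    - [2,0,0,0]
    - [1,0,0,0]
    - [0,0,0,0]

```text
t: 7.47
position: [0.6744, -0.0347, 0.0515]
eef_rot: [0.686, 0.728, -0.0, 0.0]
wrist_force: [-1.6, -4.0, 0.8]
grip_width: -0.0
grasp_force: 0.0
```

apply_moves:
  plan:
    - [1,0,0,0]
    - [1,0,0,0]
    - [0,0,0,0]

```text
t: 7.72
position: [0.6744, -0.0337, 0.0516]
eef_rot: [0.686, 0.728, -0.001, 0.001]
wrist_force: [-0.2, -8.2, 1.3]
grip_width: 0.0001
grasp_force: 0.0
```

apply_moves:
  plan:
    - [1,0,0,0]
    - [1,0,0,0]
    - [0,0,0,0]

```text
t: 7.97
position: [0.6744, -0.0335, 0.0518]
eef_rot: [0.686, 0.727, -0.001, 0.002]
wrist_force: [-0.1, -13.4, 2.1]
grip_width: 0.0002
grasp_force: 0.0
```

Closed up at the expected position. Next I back off, lift, turn back and go behind the bar.

apply_moves:
  plan:
    - [-12,0,0,0]
    - [-10,0,0,0]
    - [0,0,-25,0]
    - [0,0,-25,0]
    - [0,0,-25,0]
  fingers: 0.6

```text
t: 8.38
position: [0.6752, -0.0525, 0.1265]
eef_rot: [0.686, 0.728, -0.0, -0.001]
wrist_force: [-0.1, 0.5, 0.3]
grip_width: 0.0512
grasp_force: 0.0
```

apply_moves:
  plan:
    - [0,0,-15,0.12]
    - [0,0,0,0.12]
    - [0,0,0,0.12]
    - [0,0,0,0.12]
    - [0,0,0,0.12]

```text
t: 8.8
position: [0.6756, -0.0522, 0.1411]
eef_rot: [0.871, 0.491, 0.0, -0.0]
wrist_force: [-0.2, 0.2, 0.2]
grip_width: 0.0509
grasp_force: 0.0
```

apply_moves:
  plan:
    - [0,0,0,0.12]
    - [0,0,0,0.12]
    - [0,0,0,0.12]
    - [0,0,0,0.12]
    - [0,0,0,0.12]

```text
t: 9.22
position: [0.6756, -0.0522, 0.141]
eef_rot: [0.977, 0.211, 0.0, -0.001]
wrist_force: [-0.4, 0.0, 0.1]
grip_width: 0.0508
grasp_force: 0.0
```

apply_moves:
  plan:
    - [0,0,0,0.12]
    - [0,0,0,0.12]
    - [0,0,0,0.12]
    - [0,0,0,0]
    - [0,0,0,0]

```text
t: 9.63
position: [0.6755, -0.0523, 0.1411]
eef_rot: [0.999, 0.037, -0.0, -0.0]
wrist_force: [-0.6, -0.5, 0.3]
grip_width: 0.0511
grasp_force: 0.0
```

```bash
python3 - <<'E'
from h import *
here()
E
```

```text
t 9.63 bay [  9.1 -66.2] z 141.1 turn needed 0.0179 grip 0.0511127250245418 F [-0.6 -0.5  0.3]
```

apply_moves:
  plan:
    - [-36,-18,0,0.018]
    - [-36,-18,0,0]
    - [-36,-18,0,0]
    - [-36,-18,0,0]
    - [-36,-18,0,0]

```text
t: 10.05
position: [0.4889, 0.0279, 0.1409]
eef_rot: [1.0, 0.028, -0.0, -0.0]
wrist_force: [1.4, 0.1, 1.0]
grip_width: 0.051
grasp_force: 0.0
```

apply_moves:
  plan:
    - [-11,-4,0,0]
    - [0,0,30,0]
    - [0,0,30,0]
    - [0,0,0,0]
    - [0,0,0,0]

```text
t: 10.47
position: [0.4787, 0.0308, 0.0806]
eef_rot: [1.0, 0.028, -0.002, -0.0]
wrist_force: [0.7, 0.7, 0.5]
grip_width: 0.0513
grasp_force: 0.0
```

```bash
python3 - <<'E'
from h import *
here()
im=get_image('wrist');here();cv2.imwrite('pics/w3.png',im)
p=camera_params('wrist');R,t,th,_=bayfit()
m=woodmask(im);n,l,st,c=cv2.connectedComponentsWithStats(m)
for i in range(1,n):
    if st[i][4]>1500:
        r=cv2.minAreaRect(np.argwhere(l==i)[:,::-1].astype(np.float32));b=cv2.boxPoints(r)
        print(st[i],np.round((ray(p,b,.032)[:,:2]-t)@R*1e3,0).tolist())
E
```

```text
t 10.47 bay [-182.7   27.9] z 80.6 turn needed -0.0015 grip 0.051285242867256026 F [0.7 0.7 0.5]
t 10.52 bay [-181.5   27.8] z 82.2 turn needed -0.0022 grip 0.051563979084144784 F [0.8 0.4 0.7]
[ 498   54   62  197 9644] [[-82.0, -75.0], [-82.0, -103.0], [-183.0, -128.0], [-183.0, -94.0]]
[  179    97   202    88 12744] [[-113.0, 78.0], [-100.0, -19.0], [-132.0, -26.0], [-146.0, 77.0]]
[ 206  304  143  103 4826] [[-267.0, 86.0], [-216.0, 27.0], [-288.0, -20.0], [-352.0, 42.0]]
```

View pics/w3.png

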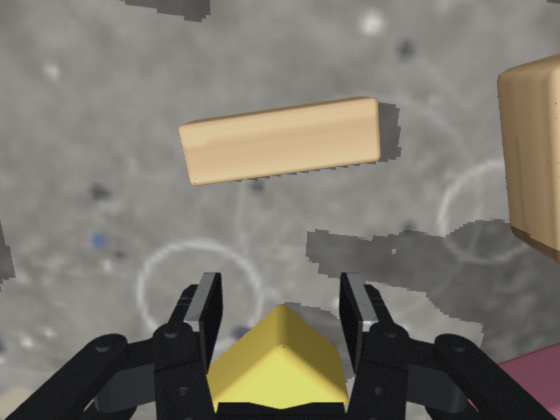

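The wrist view shows the bar squarely ahead between the fingers, (280,140), turned slightly. The look-alike's corner at (282,305) is behind the fingers.

apply_moves:
  plan:
    - [0,0,25,0]
    - [0,0,25,0]
    - [0,0,15,0]
    - [0,0,0,0]
    - [0,0,0,0]

```text
t: 10.93
position: [0.4805, 0.0306, 0.0177]
eef_rot: [1.0, 0.027, 0.001, 0.0]
wrist_force: [0.5, -0.0, 0.8]
grip_width: 0.0513
grasp_force: 0.0
```

apply_moves:
  plan:
    - [8,0,0,0]
    - [8,0,0,0]
    - [8,0,0,0]
    - [8,0,0,0]
    - [8,0,0,0]

```text
t: 11.35
position: [0.5208, 0.0329, 0.0169]
eef_rot: [1.0, 0.026, 0.0, 0.0]
wrist_force: [-0.7, 1.1, 0.1]
grip_width: 0.0514
grasp_force: 0.4
```

apply_moves:
  plan:
    - [8,0,0,0]
    - [8,0,0,0]
    - [8,0,0,0]
    - [8,0,0,0]
    - [8,0,0,0]

```text
t: 11.77
position: [0.5602, 0.035, 0.0162]
eef_rot: [1.0, 0.026, -0.0, 0.0]
wrist_force: [-0.4, -0.1, 0.7]
grip_width: 0.0516
grasp_force: 0.4
```

```bash
python3 - <<'E'
from h import *
here()
im=get_image('wrist');here();cv2.imwrite('pics/w4.png',im)
p=camera_params('wrist');R,t,th,_=bayfit()
m=woodmask(im);n,l,st,c=cv2.connectedComponentsWithStats(m)
for i in range(1,n):
    if st[i][4]>1500:
        r=cv2.minAreaRect(np.argwhere(l==i)[:,::-1].astype(np.float32));b=cv2.boxPoints(r)
        print(st[i],np.round((ray(p,b,.032)[:,:2]-t)@R*1e3,0).tolist())
E
```

```text
t 11.77 bay [-101.1   27.5] z 16.2 turn needed -0.0039 grip 0.0516317371913586 F [-0.4 -0.1  0.7]
t 11.82 bay [-99.9  27.4] z 16.4 turn needed -0.0039 grip 0.051095390428495785 F [0.2 0.2 0.2]
[  144   191   281   100 24540] [[-49.0, 73.0], [-49.0, -22.0], [-88.0, -27.0], [-87.0, 78.0]]
```

apply_moves:
  plan:
    - [6,0,0,0]
    - [6,0,0,0]
    - [6,0,0,0]
    - [6,0,0,0]
    - [6,0,0,0]

```text
t: 12.23
position: [0.5899, 0.0366, 0.0162]
eef_rot: [1.0, 0.026, -0.0, 0.0]
wrist_force: [0.1, 0.0, -0.7]
grip_width: 0.0511
grasp_force: 0.2
```

apply_moves:
  plan:
    - [3,0,0,0]
    - [3,0,0,0]
    - [2,0,0,0]
    - [0,0,0,0]

```text
t: 12.57
position: [0.5976, 0.0369, 0.0163]
eef_rot: [1.0, 0.026, 0.0, 0.0]
wrist_force: [0.3, -0.5, -0.5]
grip_width: 0.0512
grasp_force: 0.0
```

```bash
python3 - <<'E'
from h import *
here()
E
```

```text
t 12.57 bay [-63.6  27.3] z 16.3 turn needed -0.004 grip 0.05117392824542641 F [ 0.3 -0.5 -0.5]
```

apply_moves:
  plan:
    - [1.5,0,0,0]
    - [1.5,0,0,0]
    - [0,0,0,0]

```text
t: 12.82
position: [0.6004, 0.0371, 0.0163]
eef_rot: [1.0, 0.026, -0.0, 0.0]
wrist_force: [-0.9, 0.1, 1.4]
grip_width: 0.0512
grasp_force: 0.5
```

apply_moves:
  plan:
    - [1,0,0,0]
    - [1,0,0,0]
    - [0,0,0,0]

```text
t: 13.07
position: [0.6025, 0.0372, 0.0162]
eef_rot: [1.0, 0.026, 0.0, 0.0]
wrist_force: [-0.9, 0.5, -0.3]
grip_width: 0.0516
grasp_force: 0.6
```

apply_moves:
  plan:
    - [1,0,0,0]
    - [1,0,0,0]
    - [0,0,0,0]

```text
t: 13.32
position: [0.604, 0.0373, 0.0162]
eef_rot: [1.0, 0.026, -0.001, 0.0]
wrist_force: [-5.1, -0.3, 2.9]
grip_width: 0.0515
grasp_force: 2.5
```

apply_moves:
  plan:
    - [1,0,0,0]
    - [1,0,0,0]
    - [0,0,0,0]

```text
t: 13.57
position: [0.6042, 0.0372, 0.0162]
eef_rot: [1.0, 0.027, -0.003, 0.0]
wrist_force: [-16.0, -1.7, 9.6]
grip_width: 0.051
grasp_force: 8.0
```

apply_moves:
  plan:
    - [1,0,0,0]
    - [1,0,0,0]
    - [0,0,0,0]

```text
t: 13.82
position: [0.6044, 0.0372, 0.0162]
eef_rot: [1.0, 0.027, -0.006, 0.0]
wrist_force: [-25.5, -3.0, 16.5]
grip_width: 0.0513
grasp_force: 13.6
```

```bash
python3 - <<'E'
from h import *
here()
im=get_image('wrist');cv2.imwrite('pics/w5.png',im)
E
```

```text
t 13.82 bay [-56.8  27.2] z 16.2 turn needed -0.0027 grip 0.0513299568936196 F [-25.5  -3.   16.5]
```

View pics/w5.png

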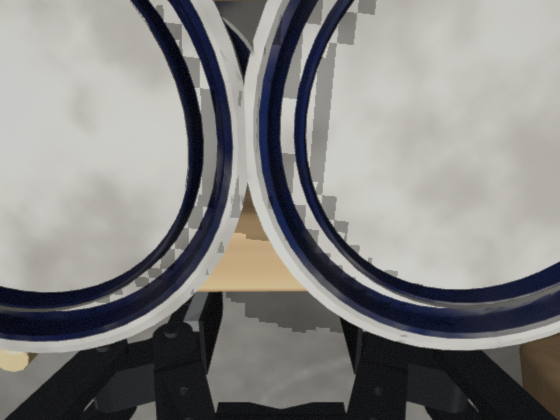

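The view shows both tins side by side with the bar tight across their fronts and square (lower edge level at row 290). Next is the block.

apply_moves:
  plan:
    - [-5,0,0,0]
    - [-25,0,0,0]
    - [0,0,-40,0]
    - [0,0,-40,0]
    - [0,0,-40,0]

```text
t: 14.28
position: [0.5776, 0.0359, 0.1371]
eef_rot: [1.0, 0.026, -0.001, 0.0]
wrist_force: [0.7, -0.1, 0.6]
grip_width: 0.0517
grasp_force: 0.0
```

apply_moves:
  plan:
    - [-20,30,0,-0.07]
    - [-20,35,0,-0.07]
    - [-20,35,0,-0.07]
    - [-20,35,0,-0.07]
    - [0,20,0,0]
  fingers: 1

```text
t: 14.7
position: [0.5262, -0.132, 0.1369]
eef_rot: [0.986, 0.166, 0.0, 0.001]
wrist_force: [0.1, -0.4, -0.2]
grip_width: 0.0852
grasp_force: 0.0
```

apply_moves:
  plan:
    - [0,0,0,0]
    - [0,0,0,0]

```text
t: 14.87
position: [0.5281, -0.1292, 0.1365]
eef_rot: [0.986, 0.164, 0.001, 0.0]
wrist_force: [0.4, -0.7, -0.0]
grip_width: 0.0853
grasp_force: 0.0
```

```bash
python3 - <<'E'
from h import *
here()
p=camera_params('wrist');im=get_image('wrist');here();cv2.imwrite('pics/w6.png',im)
R,t,th,_=bayfit()
m=woodmask(im);n,l,st,c=cv2.connectedComponentsWithStats(m)
for i in range(1,n):
    if st[i][4]>1500:
        r=cv2.minAreaRect(np.argwhere(l==i)[:,::-1].astype(np.float32));b=cv2.boxPoints(r)
        print(st[i],np.round(b).tolist(),np.round((ray(p,b,.05)[:,:2]-t)@R*1e3,0).tolist())
E
```

```text
t 14.87 bay [-142.4 -134.6] z 136.5 turn needed 0.2737 grip 0.08528860794676077 F [ 0.4 -0.7 -0. ]
t 14.92 bay [-142.4 -133.6] z 136.4 turn needed 0.2752 grip 0.0852218323546794 F [-0.3  0.   0.1]
[  231   121    96   155 10850] [[231.0, 121.0], [326.0, 121.0], [326.0, 275.0], [231.0, 275.0]] [[-87.0, -89.0], [-72.0, -143.0], [-169.0, -175.0], [-187.0, -112.0]]
[   0  259   75  100 1636] [[-4.0, 292.0], [55.0, 256.0], [99.0, 329.0], [39.0, 365.0]] [[-243.0, 42.0], [-205.0, 4.0], [-255.0, -31.0], [-299.0, 9.0]]
[ 386  262  160  105 9764] [[383.0, 281.0], [443.0, 207.0], [571.0, 311.0], [511.0, 385.0]] [[-163.0, -214.0], [-102.0, -232.0], [-149.0, -351.0], [-221.0, -341.0]]
```

View pics/w6.png

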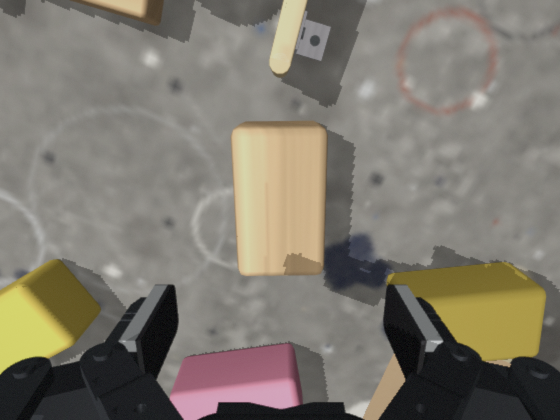

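The view shows the block centred and in line with the tool (column 280, near end at row 275). The yellow look-alike is beside the right finger, so I open a little less and grip about 20 mm in.

apply_moves:
  plan:
    - [-20,-1,0,0]
    - [0,0,30,0]
    - [0,0,30,0]
    - [0,0,30,0]
    - [0,0,0,0]
  fingers: 0.9

```text
t: 15.33
position: [0.5052, -0.1313, 0.0402]
eef_rot: [0.986, 0.166, -0.005, -0.003]
wrist_force: [-1.1, 1.1, -1.5]
grip_width: 0.0768
grasp_force: 0.0
```

apply_moves:
  plan:
    - [0,0,20,0]
    - [0,0,0,0]

```text
t: 15.5
position: [0.5077, -0.1325, 0.0246]
eef_rot: [0.986, 0.166, -0.002, -0.001]
wrist_force: [-0.9, -0.1, 0.0]
grip_width: 0.0768
grasp_force: 0.0
```

apply_moves:
  plan:
    - [0,0,0,0]
    - [0,0,0,0]
    - [0,0,0,0]
    - [0,0,0,0]
    - [0,0,0,0]
  fingers: 0
  squeeze: 40

```text
t: 15.92
position: [0.5096, -0.134, 0.0281]
eef_rot: [0.986, 0.166, 0.001, 0.0]
wrist_force: [-1.3, 1.5, 5.9]
grip_width: 0.0591
grasp_force: 46.1
```

```bash
python3 - <<'E'
from h import *
here();p=camera_params('wrist');im=get_image('wrist');cv2.imwrite('pics/w7.png',im)
R,t,th,_=bayfit()
m=woodmask(im);n,l,st,c=cv2.connectedComponentsWithStats(m)
for i in range(1,n):
    if st[i][4]>1500:
        x,y,w,h,a=st[i];b=[(x,y),(x+w,y),(x,y+h),(x+w,y+h)];print(st[i],np.round((ray(p,b,.05)[:,:2]-t)@R*1e3,0).tolist())
E
```

```text
t 15.92 bay [-161.2 -138.4] z 28.1 turn needed 0.2762 grip 0.05908602495803559 F [-1.3  1.5  5.9]
[  188    93   188   272 40396] [[-90.0, -90.0], [-74.0, -143.0], [-187.0, -109.0], [-167.0, -178.0]]
```

apply_moves:
  plan:
    - [0,0,-5,0]
    - [0,-15,0,0.092]
    - [0,-15,0,0.092]
    - [0,-15,0,0.092]
    - [0,-20,0,0]

```text
t: 16.38
position: [0.4964, -0.0704, 0.0316]
eef_rot: [1.0, 0.025, -0.0, 0.0]
wrist_force: [0.3, 0.8, -1.7]
grip_width: 0.0595
grasp_force: 45.2
```

apply_moves:
  plan:
    - [0,0,0,0]
    - [0,0,0,0]

```text
t: 16.55
position: [0.4967, -0.0699, 0.0315]
eef_rot: [1.0, 0.029, 0.0, 0.0]
wrist_force: [0.5, -0.0, -1.3]
grip_width: 0.0591
grasp_force: 45.2
```

```bash
python3 - <<'E'
from h import *
here();p=camera_params('wrist');im=get_image('wrist');cv2.imwrite('pics/w8.png',im)
R,t,th,_=bayfit();p=camera_params('wrist')
for z in(.05,.06):print(np.round((ray(p,[(185,95),(375,95)],z)[:,:2]-t)@R*1e3,0).tolist())
E
```

```text
t 16.55 bay [-170.4  -73.6] z 31.5 turn needed 0.002 grip 0.05906634227242998 F [ 0.5 -0.  -1.3]
[[-89.0, -45.0], [-89.0, -103.0]]
[[-89.0, -48.0], [-89.0, -101.0]]
```

View pics/w8.png

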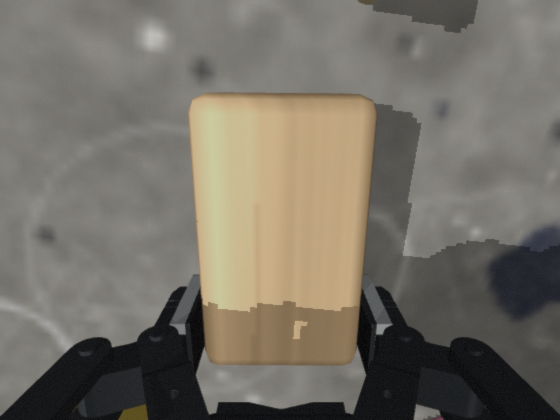

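The view shows the block held square (edges 190/376 at the top, centre 283). Now I insert it.

apply_moves:
  plan:
    - [10,-3,0,0]
    - [12,0,0,0]
    - [8,0,0,0]
    - [8,0,0,0]
    - [8,0,0,0]

```text
t: 17.02
position: [0.5429, -0.0652, 0.0312]
eef_rot: [1.0, 0.028, -0.0, -0.0]
wrist_force: [-2.5, 4.7, -0.7]
grip_width: 0.0593
grasp_force: 45.2
```

apply_moves:
  plan:
    - [8,0,0,0]
    - [8,0,0,0]
    - [8,0,0,0]
    - [8,0,0,0]
    - [0,0,0,0]

```text
t: 17.43
position: [0.5758, -0.0629, 0.0314]
eef_rot: [1.0, 0.029, 0.001, 0.0]
wrist_force: [0.9, -0.6, -1.2]
grip_width: 0.0595
grasp_force: 45.2
```

```bash
python3 - <<'E'
from h import *
here()
E
```

```text
t 17.43 bay [-91.  -71.2] z 31.4 turn needed 0.0003 grip 0.05948177977326878 F [ 0.9 -0.6 -1.2]
```

apply_moves:
  plan:
    - [7,-0.5,0,0]
    - [7,0,0,0]
    - [0,0,3,0]
    - [0,0,1,0]
    - [0,0,0,0]

```text
t: 17.85
position: [0.5893, -0.0618, 0.0281]
eef_rot: [1.0, 0.028, 0.001, 0.0]
wrist_force: [1.3, 1.3, 3.4]
grip_width: 0.0592
grasp_force: 45.6
```

```bash
python3 - <<'E'
from h import *
here()
E
```

```text
t 17.85 bay [-77.5 -70.8] z 28.1 turn needed 0.0001 grip 0.05923502509673581 F [1.3 1.3 3.4]
```

apply_moves:
  plan:
    - [0,0,0,0]
    - [0,0,0,0]
    - [-20,0,0,0]
    - [-20,0,0,0]
    - [-20,0,-4,0]
  fingers: 0.83

```text
t: 18.27
position: [0.5268, -0.065, 0.03]
eef_rot: [1.0, 0.028, -0.001, -0.0]
wrist_force: [0.4, 0.7, 0.1]
grip_width: 0.0709
grasp_force: 0.0
```

apply_moves:
  plan:
    - [0,0,-4,0]
    - [0,0,0,0]
    - [0,0,0,0]
    - [0,0,0,0]
    - [0,0,0,0]
  fingers: 0.2

```text
t: 18.68
position: [0.529, -0.0651, 0.0351]
eef_rot: [1.0, 0.028, -0.0, 0.0]
wrist_force: [0.2, -0.8, 0.3]
grip_width: 0.0172
grasp_force: 0.0
```

apply_moves:
  plan:
    - [10,0,0,0]
    - [8,0,0,0]
    - [6,0,0,0]
    - [6,0,0,0]
    - [6,0,0,0]

```text
t: 19.1
position: [0.5649, -0.063, 0.0351]
eef_rot: [1.0, 0.028, -0.0, 0.0]
wrist_force: [-0.4, -0.2, 1.0]
grip_width: 0.017
grasp_force: 0.4
```

```bash
python3 - <<'E'
from h import *
here()
im=get_image('wrist');cv2.imwrite('pics/w9.png',im)
E
```

```text
t 19.1 bay [-101.9  -70.6] z 35.1 turn needed 0.0002 grip 0.017037620537109367 F [-0.4 -0.2  1. ]
```

View pics/w9.png

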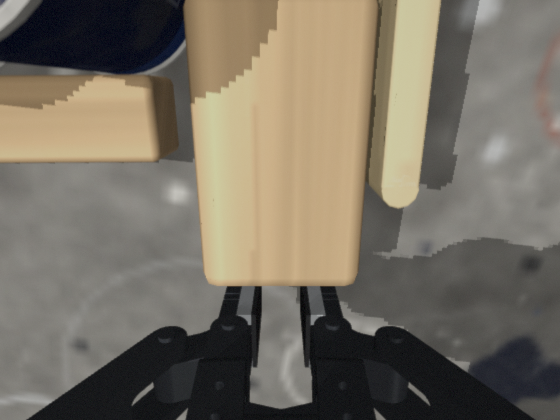

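The view shows the block going straight in between the tins and the right wall (columns 195-375), the bar square and inside the mouth, and the fingers at the block's near end (row 285). I push on.

apply_moves:
  plan:
    - [7,0,0,0]
    - [7,0,0,0]
    - [7,0,0,0]
    - [7,0,0,0]
    - [6,0,0,0]

```text
t: 19.57
position: [0.5992, -0.0611, 0.0353]
eef_rot: [1.0, 0.028, 0.0, 0.0]
wrist_force: [-0.3, 0.3, 0.9]
grip_width: 0.0171
grasp_force: 0.4
```

apply_moves:
  plan:
    - [3,0,0,0]
    - [3,0,0,0]
    - [0,0,0,0]

```text
t: 19.82
position: [0.6049, -0.0607, 0.0353]
eef_rot: [1.0, 0.028, 0.0, 0.0]
wrist_force: [0.2, -0.3, 0.1]
grip_width: 0.0171
grasp_force: 0.0
```

apply_moves:
  plan:
    - [1,0,0,0]
    - [1,0,0,0]
    - [0,0,0,0]

```text
t: 20.07
position: [0.6064, -0.0607, 0.0353]
eef_rot: [1.0, 0.028, 0.0, 0.0]
wrist_force: [-0.3, 0.7, 0.4]
grip_width: 0.0171
grasp_force: 0.0
```

```bash
python3 - <<'E'
from h import *
here()
E
```

```text
t 20.07 bay [-60.4 -70.6] z 35.3 turn needed -0.0 grip 0.017071119454080408 F [-0.3  0.7  0.4]
```

apply_moves:
  plan:
    - [1,0,0,0]
    - [1,0,0,0]
    - [0,0,0,0]

```text
t: 20.32
position: [0.6085, -0.0605, 0.0353]
eef_rot: [1.0, 0.028, 0.0, 0.0]
wrist_force: [0.7, -0.8, -0.8]
grip_width: 0.0172
grasp_force: 0.0
```

apply_moves:
  plan:
    - [1,0,0,0]
    - [1,0,0,0]
    - [0,0,0,0]

```text
t: 20.57
position: [0.6106, -0.0604, 0.0353]
eef_rot: [1.0, 0.028, 0.0, 0.0]
wrist_force: [0.7, 0.9, -0.6]
grip_width: 0.0171
grasp_force: 0.0
```

apply_moves:
  plan:
    - [1,0,0,0]
    - [0,0,0,0]

```text
t: 20.73
position: [0.6107, -0.0604, 0.0353]
eef_rot: [1.0, 0.028, -0.001, 0.0]
wrist_force: [-5.6, 0.1, 3.4]
grip_width: 0.0171
grasp_force: 2.8
```

apply_moves:
  plan:
    - [1,0,0,0]
    - [1,0,0,0]
    - [0,0,0,0]

```text
t: 20.98
position: [0.6108, -0.0605, 0.0354]
eef_rot: [1.0, 0.028, -0.004, -0.0]
wrist_force: [-17.9, 0.0, 10.7]
grip_width: 0.0173
grasp_force: 8.9
```

apply_moves:
  plan:
    - [-10,0,0,0]
    - [-25,0,0,0]
    - [-30,0,-30,0]
    - [-30,0,-35,0]
    - [-30,0,-35,0]

```text
t: 21.4
position: [0.4932, -0.0669, 0.1284]
eef_rot: [1.0, 0.028, -0.001, -0.0]
wrist_force: [0.9, -0.4, 1.3]
grip_width: 0.0169
grasp_force: 0.0
```

apply_moves:
  plan:
    - [-30,20,0,0]
    - [-30,20,0,0]
    - [-30,20,0,0]
    - [0,0,0,0]
    - [0,0,0,0]

```text
t: 21.82
position: [0.4079, -0.1328, 0.1285]
eef_rot: [1.0, 0.027, 0.001, 0.0]
wrist_force: [0.8, 0.2, 0.3]
grip_width: 0.0171
grasp_force: 0.0
```

```bash
python3 - <<'E'
from h import *
here()
a=get_image('top')[105:185,195:335];cv2.imwrite('pics/e.png',np.vstack([cv2.resize(a,(700,400),interpolation=cv2.INTER_CUBIC)]))
E
```

```text
t 21.82 bay [-262.6 -131.4] z 128.5 turn needed -0.0026 grip 0.017052720273303304 F [0.8 0.2 0.3]
```

View pics/e.png

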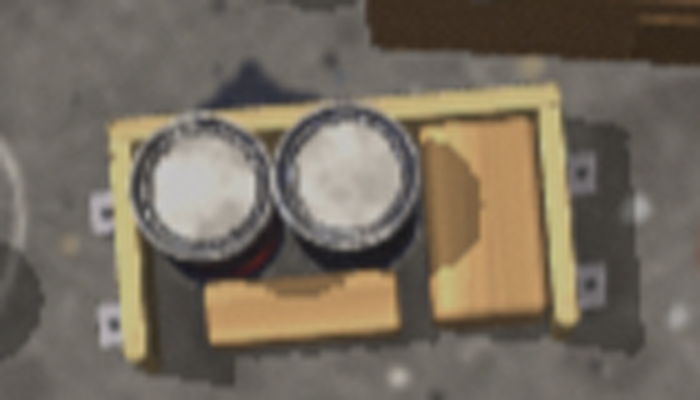

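The top view shows both tins at the back left, (203,187) and (346,177), with the block (485,220) tight right of them and the bar (303,310) square in front, all inside the mouth. I'm handing the job in.

```bash
python3 -c "
from workcell import workorder
print(workorder.job_done())"
```

```text
the job is handed in; nothing more can be done
None
```

The job is handed in at about 22 s of robot time: the tins are closed up to the left wall, the block and the bar were each pushed until they stopped hard, and the last top view shows everything inside the mouth. The result was not reported back, I viewed 12 pictures against the limit of 10, and early on the shut fingers' links pressed on the right tin's rim with up to 29 N at the wrist.

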